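# Shut down the glue pot: heat off, lid on

### The job

Shut down the bench's electric glue pot for the day: first turn the heat dial on its sloping panel fully anticlockwise, right to its end stop, then take the pot's lid from the sloping rest and set it on the pot so that its boss drops inside the rim and the lid sits fully home and level. Lower the lid on gently by its pull, neither dropping it nor forcing it, let go of everything, and leave the bowl, the brush jar and the wax tin where they are.

Things in the scene. Friction and masses are not known exactly. Their poses are not given: they have to be found in the camera images.
- glue_pot: electric glue pot, fixed: green housing 150 mm square, 66 mm high, open round pot in its middle; on its -x side (away from the robot) a panel 120 x 130 mm slopes down towards -x at 0.55 rad (32 degrees) from level and carries the dial. Origin on the bench under the pot's axis, z up. The dial's axis meets the panel at (-132, 0, 50) mm; the panel's normal is (-0.523, 0, 0.853).
- pot_rim (a point): centre of the pot's mouth, level with the top of its rim, 115 mm above the bench. The mouth is 101 mm across inside and 109 mm outside; 64 mm deep.
- dial_grip (a point): grip point of the heat dial, on its axis, 37 mm out from the panel; turns with the dial. z: the dial's axis, outwards (32 degrees from vertical); x along the bar grip, y across it. The black dial is a 44 mm disc with a bar grip 42 mm long, 14 mm thick, 30 mm tall (top 7 mm beyond this point); a white mark on the bar's -x end.
- dial (a joint): angle of the heat dial, rad: 0 = off, the anticlockwise end stop (seen facing the dial), where the white mark points straight down the slope; grows clockwise to 4.7.
- lid: the pot's loose aluminium lid, about 0.2 kg, at first on the sloping rest. From below: round boss 98 mm across, 10 mm deep; flange 120 mm across, 6 mm thick; upright round wooden pull 26 mm across, 36 mm tall. Origin at the centre of the boss's underside, z along the pull. Seated, the flange lies on the rim, origin 10 mm below the rim's top.
- lid_pull (a point): point on the lid's axis inside the pull, 40 mm above the lid's origin, 24 mm above the flange's top and 12 mm below the pull's top.
- lid_rest: plywood rest on which the lid lies, fixed: a board 145 x 135 mm sloping down towards its -x (roughly away from the robot) at 0.52 rad (30 degrees) from level; two pins, 8 mm thick, 8.5 mm tall, on its lower half keep the lid from sliding. Origin on the bench under the board's middle; the board's face is 62 mm above it there.
- bowl: bystander: loose turned dark wooden bowl, 124 mm across, 55 mm high; origin at the centre of its underside. It stands on the other side of the pot from the rest.
- brush_jar: bystander: loose amber glass jar 72 mm across and 90 mm high with two brush handles standing in it up to 135 mm; origin at the centre of its underside.
- tin: bystander: loose closed steel wax tin, 80 mm across, 50 mm high; origin at the centre of its underside.
There are look-alikes about, which are no part of the job. Several things have the shape of the lid; the one meant has the colours described above.

How it is judged:
By the outcome, as a careful person would: the job done as asked, in the order asked, and still so for the second after the job is handed in, with the robot touching nothing.
It also fails if it takes over 72 s, if anything falls off the work surface, if the arm or the gripper's body presses on something with over 40 N, if the wrist force passes 120 N, or if a joint passes its speed limit or range.

### The arm

A 6-joint arm with a two-finger parallel gripper is mounted at the origin on the work surface. World frame = base frame: x ahead of the robot, y to its left, z up, the work surface at z = 0. Lengths are in m, angles in degrees, forces in N, time in s.
With the tool pointing down it reaches from about 0.35 to 0.875 m from the base axis. Payload 4.2 kg.
Tool frame: the origin (TCP) lies midway between the tips of the shut fingers; the grasp point (between the pads) lies 19 mm behind it; z points along the fingers, y is the line along which they close (so a half turn about z gives the same grasp; the last joint's range is limited). The gripper opens to 87 mm and grips with 3 to 60 N. Pads are 19 mm wide; open, the fingers measure 117 mm over their backs; the gripper's body (75 mm by 190 mm) begins 51 mm behind the grasp point.
Start: joints at [-61.501, 22.042, 0.453, 0, -68.411, -14.817], TCP at [0.148, -0.607, 0.223] pointing down, gripper open.
Joint ranges: [-179.83, 179.83], [-69.29, 118.12], [-61.27, 80.66], [-181.25, 117.63], [-171.15, -9.14], [-177.46, 177.46]. Speed limits (degrees/s): [159.86, 159.86, 180, 180, 180, 180].

### API

Orientations are given as a 3x3 rotation matrix whose columns are the frame's x, y, z axes.
In Python, from station import * gives the robot as it stands.
- The arm moves only by the tool move_arm, never from a script. Its argument "targets" is text: rows parted by semicolons, each of 4 numbers parted by spaces: the shift along the world's x, y, z in units of 25 mm (1.0 is 25 mm), then the turn about the world's z in units of 5 degrees (1.0 is 5 degrees). In form: tx ty tz spin; .... A call has 1 to 10 rows; each row shifts and turns the commanded pose from where the row before left it; what a row does not reach is not made up. A row lasts 1/12 s, in which the tool goes at most 41.7 mm and 7.16 degrees, less where a joint would pass 70% of its speed; a pose out of reach is approached as far as the arm can. A call is refused whole if a number of a shift passes 1 or a number of a turn 1, either way. A call with a gripper value outside its range is refused whole. "gripper" is the finger opening in mm, from 0 to 87, set as the call begins (left out, the last holds). The fingers move at their own pace and stop on an object; the grip force is fixed at half the most. Time passes only in rows, so rows that do not move let the fingers close. It gives the time, the measured TCP pose, the force, the opening and the grip force at its end, in the units of the state.
- sense(): the state, without advancing time (a new reading comes with each control period).
- capture(name): name is "scene" or "top" or "wrist"; returns a dict with "image" (480x640x3 uint8, blue, green, red), "fx", "fy", "cx", "cy" (pixels), "world_from_camera" (4x4, takes a point from camera to world coordinates); the wrist camera has in their place "hand_eye" (4x4, takes a point from camera to tool coordinates, whose origin is the TCP and whose axes are the flange's). Camera axes: x right, y up, looking along -z (the intrinsics and any distortion apply to the point x, -y, -z); pixel columns grow to the right and rows downward; lengths in m; the calibration is good to about 2 mm. The wrist camera is an equidistant fisheye: a pixel r from the principal point sees the ray r / f radians off the axis. A picture is of the moment at which its call begins: read the wrist's pose just before it. There is no depth.
- finish_job(): hands the job in; it is judged then, once.
The state is a dict: "time_s": time; "joints": joint angles; "joint_velocities": joint speeds; "effort": joint torques, N m; "tcp_pos": TCP position; "ee_rot": TCP orientation; "wrist_force": force on the tool from outside, world axes, zero at the start; "moment": the same for the moment, N m; "gripper_width": opening from 0.0 (shut) to 1.0 (fully open); "gripper_force": force on a finger pad.
Only numpy, scipy, OpenCV 4.12 (cv2) and the standard library are available. Lean on these libraries where they do the work, as an engineer would, in place of code of your own. Each camera call takes 0.05 s, during which the arm holds its last target. There are 200 camera calls.

## Working session

There is one attempt and no reset: what is moved stays moved. The work goes in short steps, Python scripts to look and compute and a tool call to move; the robot and the scene stay as the last step left them, time stands still between calls to the robot, and variables do not carry over. Pictures are saved under pics/ and viewed, at most 10 in all, crops included, and the job is handed in when it is done.

Besides the shell and the picture viewer there is one more tool, called as a command line: name --argument value ..., lists and objects as JSON in quotes. move_arm: Moves the arm, as the interface text tells. Its arguments: {"type":"object","properties":{"targets":{"type":"string"},"gripper":{"type":"number"}},"required":["targets"]}

```bash
mkdir -p pics
cat > h.py <<'E'
import numpy as np, cv2
from station import *
def proj(c,P):
    W=np.linalg.inv(c["world_from_camera"]); p=W[:3,:3]@np.array(P)+W[:3,3]
    return c["fx"]*p[0]/-p[2]+c["cx"], c["fy"]*-p[1]/-p[2]+c["cy"]
def ray(c,u,v):
    W=np.array(c["world_from_camera"]); d=W[:3,:3]@np.array([(u-c["cx"])/c["fx"],-(v-c["cy"])/c["fy"],-1])
    return W[:3,3],d/np.linalg.norm(d)
def onz(c,u,v,z):
    o,d=ray(c,u,v); return o+d*(z-o[2])/d[2]
def tri(rays):
    A=0;b=0
    for o,d in rays:
        M=np.eye(3)-np.outer(d,d);A=A+M;b=b+M@o
    p=np.linalg.solve(A,b); return p,[np.linalg.norm((np.eye(3)-np.outer(d,d))@(p-o)) for o,d in rays]
E
python3 - <<'E'
from h import *
s=sense();print(s)
for n in("scene","top"):
    c=capture(n);cv2.imwrite(f"pics/{n}0.png",c["image"]);print(n,{k:np.round(v,4).tolist() if k!="image" else 0 for k,v in c.items()})
E
```

```text
{'time_s': 0.0, 'joints': array([-6.15022932e+01,  2.20908142e+01,  3.79796176e-01, -2.95974022e-02,
       -6.84111748e+01, -1.48159103e+01]), 'joint_velocities': array([ 0.01510872, -0.03303567, -0.08687837, -0.01650652,  0.03673849,
        0.05187325]), 'effort': array([ 9.81882549e-04, -3.90664852e+01,  1.87402725e+01,  4.21982512e+00,
        1.09720780e-02, -2.08870601e-04]), 'tcp_pos': array([ 0.14770185, -0.60667408,  0.22145759]), 'ee_rot': array([[-9.71669353e-01, -2.36343634e-01, -5.95388203e-04],
       [-2.36344370e-01,  9.71667080e-01,  2.10340132e-03],
       [ 8.13936046e-05,  2.18452725e-03, -9.99997611e-01]]), 'wrist_force': array([ 0.01824384, -0.35788626,  0.6588117 ]), 'moment': array([0.0335358 , 0.01591977, 0.02649191]), 'gripper_force': 0.0, 'gripper_width': 1.0000530479693328}
scene {'image': 0, 'fx': 442.4952, 'fy': 442.4952, 'cx': 327.3938, 'cy': 234.6884, 'world_from_camera': [[-0.837, -0.4006, 0.3728, 0.9486], [0.547, -0.6314, 0.5496, 0.6647], [0.0152, 0.6639, 0.7476, 0.9194], [0.0, 0.0, 0.0, 1.0]]}
top {'image': 0, 'fx': 536.1845, 'fy': 536.1845, 'cx': 317.0959, 'cy': 235.4556, 'world_from_camera': [[-0.0147, 0.9932, -0.1158, 0.3533], [-0.9998, -0.0161, -0.0114, 0.0672], [-0.0132, 0.1156, 0.9932, 1.4811], [0.0, 0.0, 0.0, 1.0]]}
```

View pics/scene0.png

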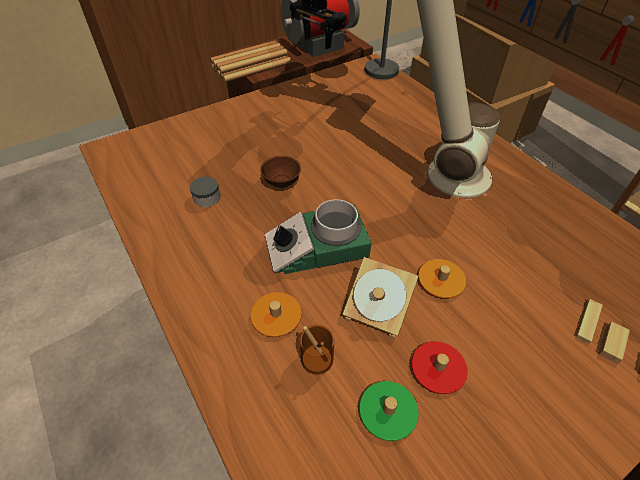

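View pics/top0.png

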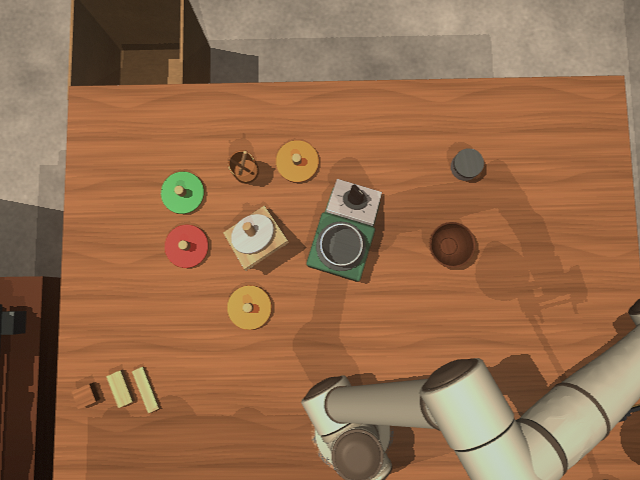

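The scene view shows the pot at (337,222), its dial at (285,237), the white lid on its rest at (379,294), the bowl at (281,173), the tin at (205,192) and the jar at (317,350). In the top view the pot is at (342,244), the dial at (355,197) and the lid at (252,232). I'll zoom in on the dial and the lid.

Run:
```python
from h import *
a=cv2.imread("pics/scene0.png");b=cv2.imread("pics/top0.png")
f=lambda im,x,y,w,h,s:cv2.resize(im[y:y+h,x:x+w],(400,300),interpolation=cv2.INTER_CUBIC)
m=np.vstack([np.hstack([f(a,255,200,80,60,5),f(b,315,170,80,60,5)]),np.hstack([f(a,330,250,100,75,4),f(b,210,195,100,75,4)])])
cv2.imwrite("pics/crop1.png",m)
```

```text
(no output)
```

View pics/crop1.png

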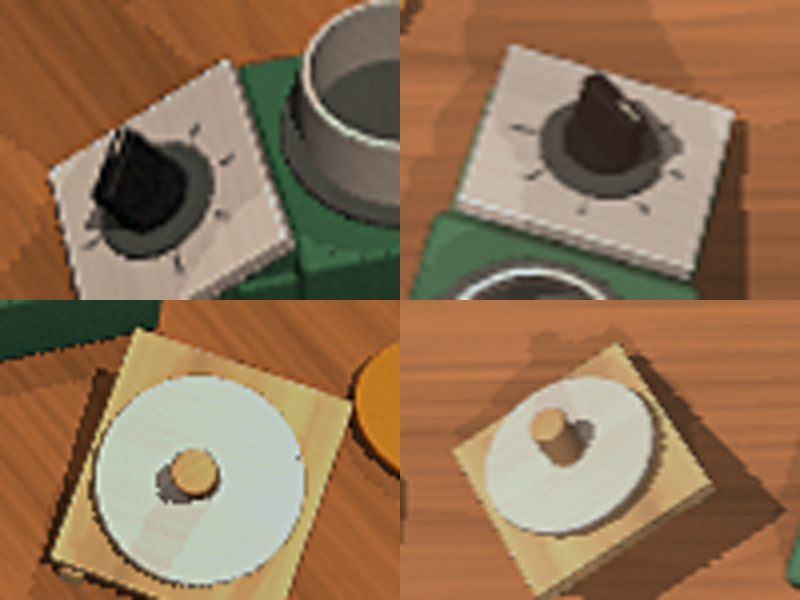

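The dial's bar runs roughly along the direction (-x,+y) to (+x,-y). Its white mark is near (361,191) in the top view and (279,228) in the scene view. The white lid lies on its board with the pull standing up. Next I'll measure positions by triangulating.

```bash
cat > meas.py <<'E'
from h import *
S=capture("scene");T=capture("top")
def pair(n,s,t):
    p,e=tri([ray(S,*s),ray(T,*t)]);print(n,p.round(4),np.round(e,4));return p
def blob(im,box,f,big=True):
    x,y,w,h=box;m=f(cv2.cvtColor(im[y:y+h,x:x+w],cv2.COLOR_BGR2HSV).astype(int)).astype(np.uint8)
    n,l,st,c=cv2.connectedComponentsWithStats(m);i=1+st[1:,4].argmax();return (l==i),c[i]+[x,y],st[i]
a=pair("low -y",(265,234.4),(381.6,192.4));b=pair("high -y",(300,212),(373,225));c=pair("high +y",(313.6,249),(326,211))
pair("mark",(278.6,228),(361,191.6))
pair("pulltop",(330+195/4,250+(462-300)/4),(210+(548-400)/4,195+(422-300)/4))
for n,s in(("rim S",(S,(305,190,65,60))),("rim T",(T,(312,215,60,60)))):
    C,(x,y,w,h)=s
    g=cv2.cvtColor(C["image"],cv2.COLOR_BGR2HSV)[y:y+h,x:x+w].astype(int)
    m=((g[...,1]<45)&(g[...,2]>165)).astype(np.uint8)
    ys,xs=np.nonzero(m);print(n,len(xs))
    P=np.array([onz(C,u+x,v+y,.115)[:2] for u,v in zip(xs,ys)])
    # robust circle fit
    k=np.ones(len(P),bool)
    for _ in range(8):
        A=np.c_[2*P[k],np.ones(k.sum())];q=np.linalg.lstsq(A,(P[k]**2).sum(1),rcond=None)[0];r=np.sqrt(q[2]+q[0]**2+q[1]**2)
        k=abs(np.hypot(*(P-q[:2]).T)-r)<.005
    print(q[:2].round(4),r.round(4),k.sum())
for n,C,bx in(("lidS",S,(345,260,80,75)),("lidT",T,(220,200,70,65))):
    m,cc,st=blob(C["image"],bx,lambda g:(g[...,1]<50)&(g[...,2]>130))
    cn=max(cv2.findContours(m.astype(np.uint8),0,1)[0],key=len)
    print(n,np.add(cv2.fitEllipse(cv2.convexHull(cn))[0],bx[:2]),cv2.fitEllipse(cv2.convexHull(cn))[1:])
E
python3 meas.py
```

```text
low -y [ 0.6409 -0.0961  0.0119] [0.0016 0.0016]
high -y [ 0.5434 -0.0654  0.0721] [0.0004 0.0004]
high +y [0.5815 0.06   0.0696] [0.0021 0.0021]
mark [ 0.6283 -0.033   0.089 ] [0.0023 0.0023]
pulltop [0.5405 0.2656 0.1087] [0.0025 0.0025]
rim S 104
[0.5234 0.0388] 0.0696 15
rim T 284
[0.5013 0.0063] 0.0645 96
lidS [379.55654907 294.63451004] ((51.56254959106445, 52.18137741088867), 130.6566925048828)
lidT [251.83496666 233.27351379] ((34.808223724365234, 44.82931137084961), 53.43579864501953)
```

move_arm --targets "0.8 1 0.6 0;0.8 1 0.6 0;0.8 1 0.6 0;0.8 1 0.6 0;0.8 1 0.6 0;0.8 1 0.6 0;0.8 1 0.6 0;0.8 1 0.6 0;0.8 1 0 0;0.8 1 0 0"

```text
time_s: 1.03
tcp_pos: [0.3488, -0.356, 0.3437]
ee_rot: [[-0.972, -0.236, 0.002], [-0.236, 0.972, -0.001], [-0.002, -0.002, -1.0]]
wrist_force: [0.6, -0.1, 0.1]
gripper_width: 0.996
gripper_force: 0.0
```

move_arm --targets "0.8 1 0 0;0.8 1 0 0;0.8 1 0 0;0.8 1 0 0;0.8 1 0 0;0.8 1 0 0;0.8 1 0 0;0.8 1 0 0;0.6 1 0 0;0.6 1 0 0"

```text
time_s: 1.87
tcp_pos: [0.5385, -0.1057, 0.3422]
ee_rot: [[-0.972, -0.237, -0.001], [-0.237, 0.972, 0.0], [0.001, 0.0, -1.0]]
wrist_force: [0.5, -0.7, 0.1]
gripper_width: 1.002
gripper_force: 0.0
```

Run:
```python
from h import *
import pickle
s=sense();c=capture("wrist");pickle.dump((s,c),open("w1.pkl","wb"))
print(s["tcp_pos"],s["ee_rot"].round(3),{k:np.round(v,4) for k,v in c.items() if k!="image"})
cv2.imwrite("pics/w1.png",c["image"])
```

```text
[ 0.5384513  -0.10573629  0.34221721] [[-0.972 -0.237 -0.001]
 [-0.237  0.972  0.   ]
 [ 0.001  0.    -1.   ]] {'fx': np.float64(371.6483), 'fy': np.float64(371.6483), 'cx': np.float64(316.6575), 'cy': np.float64(246.3284), 'hand_eye': array([[-1.000e-04,  9.571e-01,  2.898e-01,  8.110e-02],
       [ 1.000e+00,  0.000e+00,  2.000e-04, -1.300e-03],
       [ 2.000e-04,  2.898e-01, -9.571e-01, -1.610e-01],
       [ 0.000e+00,  0.000e+00,  0.000e+00,  1.000e+00]])}
```

View pics/w1.png

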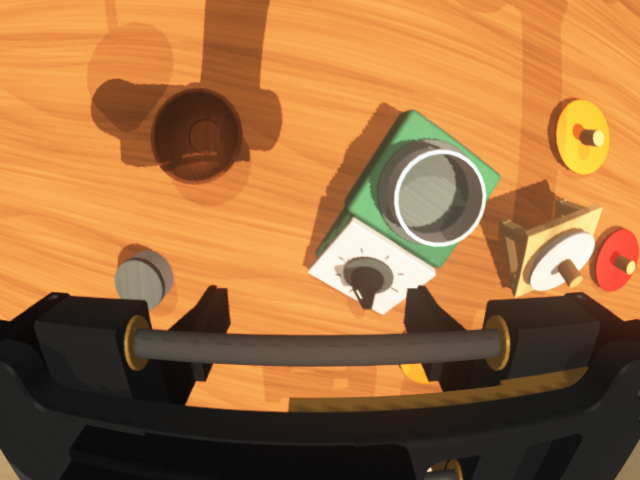

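The wrist view shows the pot rim at (439,197), the panel and dial at (368,280), the lid at (562,260), the bowl at (197,135) and the tin at (146,278). I'll fit the rim and zoom in on the dial.

```bash
cat >> h.py <<'E'
import pickle
def wray(s,c,u,v):
    x=np.array([u-c["cx"],v-c["cy"]]);r=np.hypot(*x);th=r/c["fx"];d=np.array([x[0]/r*np.sin(th),-x[1]/r*np.sin(th),-np.cos(th)]) if r>0 else np.array([0,0,-1.])
    H=np.array(c["hand_eye"]);R=s["ee_rot"];return s["tcp_pos"]+R@H[:3,3],R@H[:3,:3]@d
def wonz(s,c,u,v,z):
    o,d=wray(s,c,u,v);return o+d*(z-o[2])/d[2]
def circ(P,tol=.004,n=10,q0=None):
    k=np.ones(len(P),bool) if q0 is None else abs(np.hypot(*(P-q0[:2]).T)-q0[2])<.012
    for _ in range(n):
        A=np.c_[2*P[k],np.ones(k.sum())];q=np.linalg.lstsq(A,(P[k]**2).sum(1),rcond=None)[0];r=np.sqrt(q[2]+q[0]**2+q[1]**2)
        k=abs(np.hypot(*(P-q[:2]).T)-r)<tol
    return q[:2].round(4),r.round(4),k.sum()
E
python3 - <<'E'
from h import *
s,c=pickle.load(open("w1.pkl","rb"));im=c["image"]
x,y,w,h=378,140,118,115
g=cv2.cvtColor(im,cv2.COLOR_BGR2HSV)[y:y+h,x:x+w].astype(int)
m=(g[...,1]<40)&(g[...,2]>215);ys,xs=np.nonzero(m)
q0=wonz(s,c,439,197,.115)
print(q0)
for z in(.105,.115,.125):
    P=np.array([wonz(s,c,u+x,v+y,z)[:2] for u,v in zip(xs,ys)])
    print(z,circ(P,q0=[*wonz(s,c,439,197,z)[:2],.0525]))
T=capture("top");S=capture("scene")
for n,C,b,u0 in(("T",T,(312,215,60,60),(342,244)),("S",S,(305,195,65,60),(337,220))):
    x,y,w,h=b;g=cv2.cvtColor(C["image"],cv2.COLOR_BGR2HSV)[y:y+h,x:x+w].astype(int)
    for th in(150,180,205):
        m2=(g[...,1]<45)&(g[...,2]>th);ys,xs=np.nonzero(m2)
        P=np.array([onz(C,u+x,v+y,.115)[:2] for u,v in zip(xs,ys)])
        try: print(n,th,circ(P,q0=[*q0[:2],.0525]))
        except Exception as e: print(n,th,e)
f=lambda im,x,y,w,h:cv2.resize(im[y:y+h,x:x+w],(400,300),interpolation=cv2.INTER_CUBIC)
k=np.hstack([f(im,308,225,120,90),f(im,490,195,140,105)])
k2=np.hstack([f(T["image"],312,214,60,45),f(S["image"],305,195,68,51)])
cv2.imwrite("pics/crop2.png",np.vstack([k,k2]))
E
```

```text
[0.48759267 0.01824589 0.115     ]
0.105 (array([0.4893, 0.0256]), np.float64(0.0534), np.int64(1016))
0.115 (array([0.4886, 0.0218]), np.float64(0.0521), np.int64(1016))
0.125 (array([0.4879, 0.018 ]), np.float64(0.0507), np.int64(1016))
T 150 (array([0.4871, 0.0227]), np.float64(0.0517), np.int64(239))
T 180 (array([0.4871, 0.0226]), np.float64(0.0517), np.int64(232))
T 205 (array([0.4885, 0.0162]), np.float64(0.0532), np.int64(201))
S 150 (array([0.4898, 0.0261]), np.float64(0.0521), np.int64(111))
S 180 (array([0.4894, 0.0257]), np.float64(0.0523), np.int64(77))
S 205 (array([0.4892, 0.0254]), np.float64(0.0522), np.int64(55))
```

View pics/crop2.png

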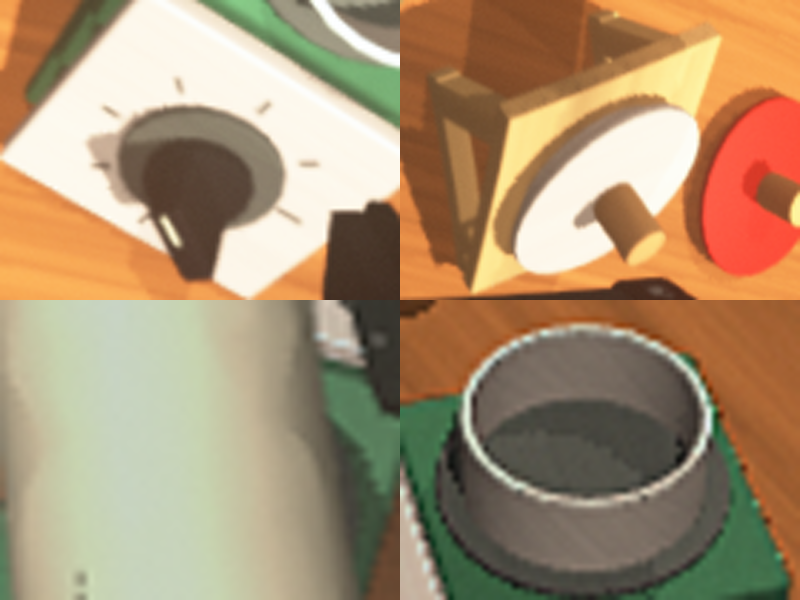

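Run:
```python
from h import *
s,c=pickle.load(open("w1.pkl","rb"));im=c["image"]
S=capture("scene");T=capture("top");T["image"]=cv2.imread("pics/top0.png")
x,y,w,h=312,215,60,60;g=cv2.cvtColor(T["image"],cv2.COLOR_BGR2HSV)[y:y+h,x:x+w].astype(int)
for th in(150,180,205):
    ys,xs=np.nonzero((g[...,1]<45)&(g[...,2]>th));P=np.array([onz(T,u+x,v+y,.115)[:2] for u,v in zip(xs,ys)])
    print(th,circ(P,q0=[.489,.0235,.0525]))
u=np.array([.956,-.293,0]);pot=np.array([.489,.0235,0]);z=np.array([0,0,1.])
n=.523*u+.853*z;d=.853*u-.523*z;l=np.cross(n,d)
D=pot+.132*u+.05*z
def onp(o,r,hh):
    q=D+hh*n;p=o+r*((q-o)@n)/(r@n)-q;return p@d,p@l
bright=lambda im,b:[(b[0]+q,b[1]+p) for p,q in np.argwhere(cv2.cvtColor(im,cv2.COLOR_BGR2GRAY)[b[1]:b[1]+b[3],b[0]:b[0]+b[2]]>150)]
mk=bright(im,(353,286,13,16));print("wrist mark px",mk)
for p in mk[:1]+mk[-1:]: print(np.round(onp(*wray(s,c,*p),.044),4))
print("tri mark",tri([wray(s,c,*np.mean(mk,0)),ray(S,278.6,228),ray(T,361,191.6)]), "topcentre",D+.044*n)
for nm,C,p0 in(("S",S,(275,225)),):
    G=cv2.cvtColor(C["image"],cv2.COLOR_BGR2GRAY);print(G[222:240,272:286])
G=cv2.cvtColor(T["image"],cv2.COLOR_BGR2GRAY);print(G[184:198,350:368])
# disc centre
print("disc centre wrist", onp(*wray(s,c,308+200*.3,225+165*.3),.014))
```

```text
150 (array([0.4896, 0.0222]), np.float64(0.0522), np.int64(192))
180 (array([0.4897, 0.0219]), np.float64(0.0521), np.int64(117))
205 (array([0.4896, 0.0222]), np.float64(0.052), np.int64(42))
wrist mark px [(np.int64(356), np.int64(290)), (np.int64(357), np.int64(290)), (np.int64(353), np.int64(291)), (np.int64(356), np.int64(291)), (np.int64(357), np.int64(291)), (np.int64(358), np.int64(291)), (np.int64(353), np.int64(292)), (np.int64(357), np.int64(292)), (np.int64(358), np.int64(292)), (np.int64(359), np.int64(292)), (np.int64(353), np.int64(293)), (np.int64(354), np.int64(293)), (np.int64(357), np.int64(293)), (np.int64(358), np.int64(293)), (np.int64(359), np.int64(293)), (np.int64(353), np.int64(294)), (np.int64(354), np.int64(294)), (np.int64(355), np.int64(294)), (np.int64(358), np.int64(294)), (np.int64(359), np.int64(294)), (np.int64(360), np.int64(294)), (np.int64(353), np.int64(295)), (np.int64(354), np.int64(295)), (np.int64(355), np.int64(295)), (np.int64(358), np.int64(295)), (np.int64(359), np.int64(295)), (np.int64(360), np.int64(295)), (np.int64(353), np.int64(296
[... 2841 characters left out ...]
6 176 176]
 [ 67  35  39  38  39  44  48  40  71  92  64  70  92 134 179 179 177 177]
 [ 38  37  38  38  36  38  43  46  41 130 154  45  75  96 134 178 176 177]
 [ 34  38  39  39  38  38  38  41  44  46 103 116  48  76  96 136 178 178]
 [ 40  38  38  39  40  39  39  38  43  45  39 101 118  44  78  96 135 177]
 [ 40  37  38  38  38  39  39  41  38  44  46  49  54  39  60  91  96 136]
 [ 42  39  37  37  39  38  39  38  38  38  40  41  36  34  40  76  89  62]
 [ 40  41  40  39  38  38  40  38  36  38  38  35  34  37  47  59  78  92]
 [ 41  41  42  41  39  39  37  38  39  37  37  35  34  42  51  49  76 105]]
disc centre wrist (np.float64(-0.013508999837158172), np.float64(-0.010010729337152274))
```

Run:
```python
from h import *
s,c=pickle.load(open("w1.pkl","rb"));im=c["image"]
S=capture("scene");T=capture("top")
def t3(n,w,t,sc=None):
    r=[wray(s,c,*w),ray(T,*t)]+([ray(S,*sc)] if sc else []);p,e=tri(r);print(n,p.round(4),np.round(e,4))
t3("low-y",(308,272.4),(381.6,192.4),(265,234.4))
t3("low+y",(381.5,314),(337.4,179))
t3("high-y",(349,217),(373,225),(300,212))
t3("high+y",(437,266),(326,211),(313.6,249))
t3("disc",(368.2,275.1),(356.2,200),(286.2,240))
t3("mark mid",(359.5,294),(360.6,191.8),(278,228.5))
t3("mark in",(357,290),(359.2,190.5),(279,225.5))
t3("mark out",(361,298),(362,193),(278,230))
j=sense();print(j["joints"].round(1),j["tcp_pos"].round(4))
```

```text
low-y [ 0.6418 -0.0947  0.0148] [0.0017 0.0021 0.0022]
low+y [0.6802 0.0253 0.0206] [0.0002 0.0002]
high-y [ 0.5429 -0.066   0.071 ] [0.0007 0.0008 0.0005]
high+y [0.5798 0.0604 0.0691] [0.0035 0.0038 0.0005]
disc [ 0.6152 -0.0202  0.0481] [0.0022 0.0036 0.0021]
mark mid [ 0.6289 -0.0319  0.0884] [0.0008 0.0016 0.0008]
mark in [ 0.6263 -0.0329  0.0938] [0.0052 0.0068 0.0026]
mark out [ 0.6299 -0.0313  0.0873] [0.0051 0.0065 0.003 ]
[  5.6  11.    2.    0.  -81.  -82. ] [ 0.5373 -0.108   0.3427]
```

move_arm --targets "0.43 0.37 -0.9 0.71;0.43 0.37 -0.9 0.71;0.43 0.37 -0.9 0.71;0.43 0.37 -0.9 0.71;0.43 0.37 -0.9 0.71;0.43 0.37 -0.9 0.71;0.43 0.37 -0.9 0.71;0.43 0.37 -0.9 0.71;0.43 0.37 -0.9 0.71;0 0 0 0" --gripper 42

```text
time_s: 3.05
tcp_pos: [0.6329, -0.024, 0.1347]
ee_rot: [[-0.699, -0.715, -0.008], [-0.715, 0.699, -0.0], [0.006, 0.006, -1.0]]
wrist_force: [-0.9, 0.0, -1.6]
gripper_width: 0.49
gripper_force: 0.0
```

Run:
```python
from h import *
s=sense();c=capture("wrist");pickle.dump((s,c),open("w2.pkl","wb"));S=capture("scene")
print(s["tcp_pos"],s["joints"].round(1))
f=lambda im,x,y,w,h:cv2.resize(im[y:y+h,x:x+w],(400,300),interpolation=cv2.INTER_CUBIC)
cv2.imwrite("pics/w2.png",np.hstack([f(c["image"],170,220,280,210),f(S["image"],245,190,100,75)]))
```

```text
[ 0.63293029 -0.02400971  0.13469541] [ 12.4  27.1  -4.7  -0.1 -58.7 -56.7]
```

View pics/w2.png

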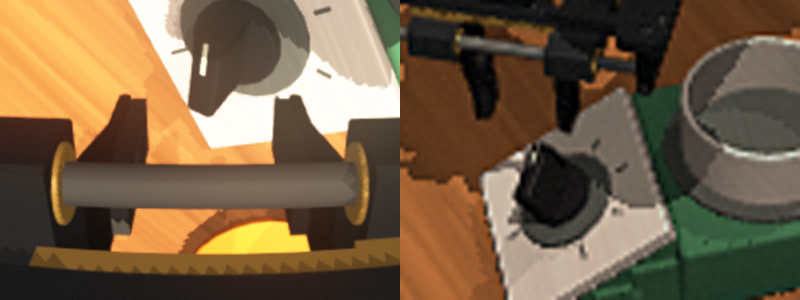

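Run:
```python
from h import *
s,c=pickle.load(open("w2.pkl","rb"))
s1,c1=pickle.load(open("w1.pkl","rb"))
P=lambda a,b:(170+a*.7,220+b*.7)
R=s["ee_rot"]
for n,p,z in(("in/out1",(206,44),.09),("end2",(202,77),.088),("bar end l",(190,105),.085),("bar end r",(214,117),.085)):
    q=wonz(s,c,*P(*p),z);print(n,q.round(4),"tool",(R.T@(q-s["tcp_pos"])).round(4))
print(tri([wray(s,c,*P(203,60)),wray(s1,c1,359.5,294)]))
print("disc",tri([wray(s,c,*P(246,42)),wray(s1,c1,368.2,275.1)]))
```

```text
in/out1 [ 0.6223 -0.0372  0.09  ] tool [ 0.0166 -0.0019  0.0448]
end2 [ 0.6341 -0.0276  0.088 ] tool [ 0.0015 -0.0036  0.0467]
bar end l [ 0.6477 -0.0212  0.085 ] tool [-0.0127 -0.0089  0.0496]
bar end r [ 0.6443 -0.0098  0.085 ] tool [-0.0184  0.0015  0.0496]
(array([ 0.62829141, -0.03208731,  0.0891335 ]), [np.float64(0.0008453586241751191), np.float64(0.0008453586241751458)])
disc (array([ 0.61619374, -0.01680932,  0.04914853]), [np.float64(0.0014897228599406844), np.float64(0.0014897228599407323)])
```

The mark and the bar line up with the tool's x axis. The bar's centre is within about 3 mm of the tool, at a height of about 0.089 m. I'll lower the fork over it.

move_arm --targets "0 -0.08 -0.4 0;0 0 -0.4 0;0 0 -0.4 0;0 0 -0.4 0;0 0 -0.3 0;0 0 -0.2 0;0 0 0 0"

```text
time_s: 3.73
tcp_pos: [0.6337, -0.0261, 0.0859]
ee_rot: [[-0.699, -0.715, -0.003], [-0.715, 0.699, -0.0], [0.002, 0.002, -1.0]]
wrist_force: [0.1, 0.2, 0.3]
gripper_width: 0.484
gripper_force: 0.0
```

move_arm --targets "0 0 0 0;0 0 0 0;0 0 0 0;0 0 0 0;0 0 0 0" --gripper 10

```text
time_s: 4.15
tcp_pos: [0.6343, -0.0257, 0.0878]
ee_rot: [[-0.699, -0.715, -0.0], [-0.715, 0.699, 0.001], [-0.0, 0.001, -1.0]]
wrist_force: [-3.4, 4.0, 0.1]
gripper_width: 0.195
gripper_force: 2.8
```

move_arm --targets "0 0 0 0;0 0 0 0;0 0 -0.2 0;0 0 -0.15 0;0 0 0 0;0 0 0 0" --gripper 42

```text
time_s: 4.65
tcp_pos: [0.6343, -0.0261, 0.0782]
ee_rot: [[-0.699, -0.715, -0.001], [-0.715, 0.699, -0.0], [0.001, 0.001, -1.0]]
wrist_force: [-0.8, 0.8, -0.1]
gripper_width: 0.467
gripper_force: 0.0
```

move_arm --targets "0 0 0 0;0 0 0 0;0 0 0 0;0 0 0 0;0 0 0 0;0 0 0 0" --gripper 10

```text
time_s: 5.15
tcp_pos: [0.6319, -0.0248, 0.0782]
ee_rot: [[-0.7, -0.714, -0.006], [-0.714, 0.7, 0.002], [0.003, 0.005, -1.0]]
wrist_force: [-4.9, 5.9, 2.3]
gripper_width: 0.202
gripper_force: 28.2
```

move_arm --targets "-0.06 0.03 0 0.5;0 0 0 0.8;0 0 0 0.8;0 0 0 0.8;0 0 0 0.8;0 0 0 0"

```text
time_s: 5.65
tcp_pos: [0.6324, -0.0247, 0.0786]
ee_rot: [[-0.436, -0.9, -0.001], [-0.9, 0.436, 0.001], [-0.0, 0.002, -1.0]]
wrist_force: [-1.7, 3.4, -0.5]
gripper_width: 0.2
gripper_force: 30.3
```

Run:
```python
from h import *
s=sense();print(s["moment"],s["wrist_force"]);S=capture("scene")
cv2.imwrite("pics/s3.png",cv2.resize(S["image"][185:260,245:345],(400,300),interpolation=cv2.INTER_CUBIC))
```

```text
[ 1.0559583   0.7953102  -0.10665896] [-1.6829883   3.35387828 -0.53645796]
```

View pics/s3.png

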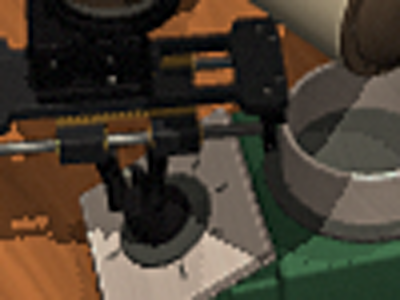

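The fingers hold the bar and it is turning with low forces, so I'll carry on.

move_arm --targets "0 0 0 0.9;0 0 0 0.9;0 0 0 0.9;0 0 0 0.9;0 0 0 0.9;0 0 0 0.9;0 0 0 0.9;0 0 0 0.9;0 0 0 0.9;0 0 0 0"

```text
time_s: 6.53
tcp_pos: [0.6342, -0.0256, 0.0806]
ee_rot: [[0.254, -0.967, 0.003], [-0.967, -0.254, -0.001], [0.001, -0.002, -1.0]]
wrist_force: [-0.8, 0.1, 4.8]
gripper_width: 0.176
gripper_force: 29.8
```

move_arm --targets "0 0 0 0.9;0 0 0 0.9;0 0 0 0.9;0 0 0 0.9;0 0 0 0.9;0 0 0 0.9;0 0 0 0;0 0 0 0"

```text
time_s: 7.2
tcp_pos: [0.6357, -0.0256, 0.0814]
ee_rot: [[0.664, -0.748, 0.006], [-0.748, -0.664, -0.001], [0.005, -0.004, -1.0]]
wrist_force: [0.3, 0.2, 6.0]
gripper_width: 0.168
gripper_force: 29.4
```

Run:
```python
from h import *
s=sense();R=s["ee_rot"];print(s["moment"],s["wrist_force"],s["gripper_width"]*87,"tool x yaw",np.degrees(np.arctan2(R[1,0],R[0,0])),s["tcp_pos"])
```

```text
[-0.05250365  0.11732182 -0.03480385] [0.30137273 0.19601379 6.0197193 ] 14.627449587459962 tool x yaw -48.39151518763721 [ 0.63567216 -0.02561467  0.0814308 ]
```

move_arm --targets "0 0 0.04 0.8;0 0 0.04 0.8;0 0 0 0.8;0 0 0 0.8;0 0 0 0.8;0 0 0 0.6;0 0 0 0.4;0 0 0 0"

```text
time_s: 7.87
tcp_pos: [0.636, -0.0248, 0.0821]
ee_rot: [[0.918, -0.397, 0.007], [-0.397, -0.918, 0.001], [0.006, -0.003, -1.0]]
wrist_force: [3.9, 1.6, 0.8]
gripper_width: 0.15
gripper_force: 29.5
```

```bash
cat > st.py <<'E'
from h import *
s=sense();R=s["ee_rot"];print(s["moment"].round(3),s["wrist_force"].round(1),s["gripper_width"]*87,"tool x yaw",np.degrees(np.arctan2(R[1,0],R[0,0])),s["tcp_pos"],s["time_s"])
E
python3 st.py
```

```text
[ 0.593 -1.014 -0.144] [3.9 1.6 0.8] 13.01726784117479 tool x yaw -23.40022805132956 [ 0.63599423 -0.02475322  0.08210841] 7.8667
```

move_arm --targets "0 0 0 0.4;0 0 0 0.4;0 0 0 0"

```text
time_s: 8.12
tcp_pos: [0.636, -0.0247, 0.0822]
ee_rot: [[0.943, -0.333, 0.007], [-0.333, -0.943, 0.001], [0.006, -0.003, -1.0]]
wrist_force: [5.5, 2.3, 1.9]
gripper_width: 0.151
gripper_force: 29.8
```

```bash
python3 st.py
```

```text
[ 0.844 -1.307 -0.161] [5.5 2.3 1.9] 13.164502930859305 tool x yaw -19.422701652042296 [ 0.63601946 -0.02468146  0.08221132] 8.1167
```

move_arm --targets "0 0 0 0.4;0 0 0 0.4;0 0 0 0.4;0 0 0 0"

```text
time_s: 8.45
tcp_pos: [0.6363, -0.0245, 0.0824]
ee_rot: [[0.972, -0.233, 0.008], [-0.233, -0.972, 0.001], [0.007, -0.003, -1.0]]
wrist_force: [5.2, 2.6, 1.7]
gripper_width: 0.157
gripper_force: 30.0
```

```bash
python3 st.py
```

```text
[ 0.726 -1.361 -0.452] [5.2 2.6 1.7] 13.640082035735665 tool x yaw -13.468930633274374 [ 0.6363118  -0.02454434  0.08242279] 8.45
```

move_arm --targets "0 0 0 0.4;0 0 0 0.4;0 0 0 0.4;0 0 0 0"

```text
time_s: 8.78
tcp_pos: [0.637, -0.0244, 0.0826]
ee_rot: [[0.991, -0.13, 0.009], [-0.13, -0.992, 0.001], [0.009, -0.002, -1.0]]
wrist_force: [6.1, 1.9, 1.4]
gripper_width: 0.162
gripper_force: 30.9
```

```bash
python3 st.py
```

```text
[ 0.728 -1.832 -0.499] [6.1 1.9 1.4] 14.124346663067078 tool x yaw -7.466992478383478 [ 0.63702186 -0.02440413  0.08257211] 8.7833
```

The reaction moment jumped from -0.15 to -0.50 N·m while the fingers slipped on the bar, so the dial is at its stop. I'll release, lift and check.

move_arm --targets "0 0 0 0;0 0 0 0;0 0 0 0;0 0 0.5 0;0 0 0.9 0;0 0 0.9 0;0 0 0.9 0;-0.2 0.3 0.9 0;-0.2 0.5 0.9 0;-0.3 0.9 0.9 0" --gripper 42

```text
time_s: 9.62
tcp_pos: [0.6141, 0.0156, 0.2283]
ee_rot: [[0.991, -0.132, -0.004], [-0.132, -0.991, -0.002], [-0.004, 0.002, -1.0]]
wrist_force: [1.2, 0.7, -0.2]
gripper_width: 0.479
gripper_force: 0.0
```

move_arm --targets "-0.4 1 0.3 0;-0.4 1 0.3 0;-0.4 1 0.3 0;-0.4 1 0 0;-0.4 1 0 0;-0.2 0.5 0 0;0 0 0 0;0 0 0 0"

```text
time_s: 10.28
tcp_pos: [0.5598, 0.1546, 0.2502]
ee_rot: [[0.992, -0.128, -0.002], [-0.128, -0.992, -0.001], [-0.002, 0.002, -1.0]]
wrist_force: [0.1, 0.0, 0.5]
gripper_width: 0.482
gripper_force: 0.0
```

```bash
python3 st.py
python3 - <<'E'
from h import *
s=sense();c=capture("wrist");pickle.dump((s,c),open("w3.pkl","wb"));S=capture("scene");T=capture("top")
pickle.dump((S,T),open("st3.pkl","wb"))
f=lambda im,x,y,w,h:cv2.resize(im[y:y+h,x:x+w],(400,300),interpolation=cv2.INTER_CUBIC)
cv2.imwrite("pics/m3.png",np.vstack([np.hstack([f(S["image"],245,190,100,75),f(T["image"],315,170,80,60)]),np.hstack([f(c["image"],0,0,640,480),f(S["image"],330,250,100,75)])]))
E
```

```text
[-0.108  0.124 -0.019] [0.1 0.  0.5] 41.9500495514398 tool x yaw -7.332683763410874 [0.55984524 0.15456902 0.25022907] 10.2833
```

View pics/m3.png

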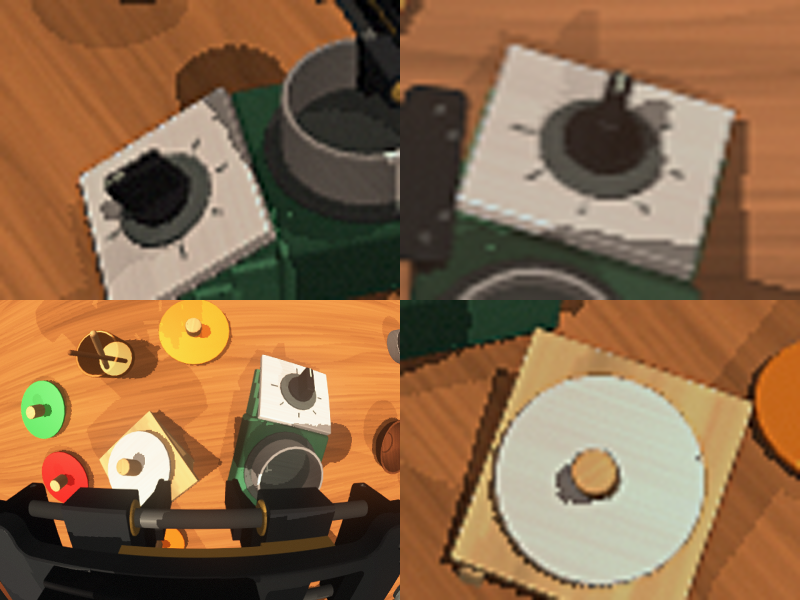

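Run:
```python
from h import *
s,c=pickle.load(open("w3.pkl","rb"));S,T=pickle.load(open("st3.pkl","rb"))
g=cv2.cvtColor(c["image"],cv2.COLOR_BGR2GRAY);print(g[108:135,484:504])
t=cv2.cvtColor(T["image"],cv2.COLOR_BGR2GRAY);print(t[182:198,352:368])
a=np.radians(-18);u=np.array([np.cos(a),np.sin(a),0]);z=np.array([0,0,1.]);n=.523*u+.853*z;d=.853*u-.523*z;l=np.cross(n,d)
q=np.array([.615,-.019,.05])+.044*n
for o,r in(ray(T,358.7,185),ray(T,359.7,188)):
    p=o+r*((q-o)@n)/(r@n);print(p.round(4),(p-q)@d,(p-q)@l)
```

```text
[[245 245 245 243 227 156 102  93  89 118 130 147 156 148 145 146 147 146
  146 147]
 [246 246 245 240 191 110  70  66  68  74  95 170 209 166 140 146 148 147
  149 151]
 [245 245 240 192 110  69  64  66  65  66  87 181 232 177 116 131 152 155
  156 155]
 [244 238 202 117  68  63  64  64  68  68  81 165 237 185  89  91 150 172
  163 159]
 [241 209 128  71  60  62  64  66  66  66  76 154 241 198  90  73 132 215
  195 177]
 [225 136  73  62  61  63  63  66  65  67  75 148 241 209  94  67 112 237
  244 244]
 [160  81  61  60  60  63  65  65  68  66  72 140 237 217  97  67 106 232
  245 246]
 [ 94  63  61  61  59  63  65  67  65  67  72 131 231 222 102  68  99 224
  244 246]
 [ 65  62  61  62  60  63  64  67  67  68  71 122 224 226 117  71  93 209
  243 246]
 [ 61  62  61  61  62  63  66  65  65  66  70 115 215 230 138  74  87 192
  243 245]
 [ 61  61  63  63  62  62  64  65  67  67  69 104 207 233 157  79  81 169
  243 246]
 [ 63  61  62  61  61  62  64  66  68  69  67  92 193 236 175  84  75 144
  242 246]
 [ 62  62  61  62  62  62  65  64  67  69  68  85 179 239 190  87  68 116
  242 
[... 1707 characters left out ...]
196 192 192 193 193 191]
 [ 68  70  68  53  36  40  40  36  99 171 195 165 105 109 109 106]
 [ 52  50  40  37  41  41  41  36  97 134 111 110 112 112 111 111]
 [ 38  38  40  41  41  42  41  37  42  60  82 105 115 114 114 111]
 [ 40  40  38  40  41  41  40  37  37  44  56  79 107 114 113 110]
 [ 40  38  44  50  42  41  39  37  35  37  48  56  78 105 116 112]
 [ 39  37  38  45  52  53  46  33  36  35  37  46  51  84 102  73]
 [ 39  38  38  40  38  37  37  35  37  33  39  47  52  64  86 148]
 [ 39  38  38  37  38  38  33  35  34  35  36  45  55  51  81 155]]
[ 0.65   -0.0294  0.0793] 0.015838689837498393 0.0009579966780991231
[ 0.6408 -0.0315  0.0842] 0.006360807754434336 -0.0038925756489508077
```

Run:
```python
from h import *
s,c=pickle.load(open("w3.pkl","rb"))
g=cv2.cvtColor(c["image"],cv2.COLOR_BGR2GRAY).astype(float)
a=np.radians(-18);u=np.array([np.cos(a),np.sin(a),0]);z=np.array([0,0,1.]);n=.523*u+.853*z;d=.853*u-.523*z;l=np.cross(n,d)
b=np.array([.615,-.019,.05])
def on(x,y,h):
    o,r=wray(s,c,x,y);q=b+h*n;p=o+r*((q-o)@n)/(r@n)-q;return np.array([p@d,p@l])
pts=[]
for y in range(109,122):
    w=np.clip(g[y,494:499]-90,0,None);pts.append(on((w*np.arange(494,499)).sum()/w.sum(),y,.044))
pts=np.array(pts);k=np.polyfit(pts[:,0],pts[:,1],1);print(pts[[0,-1]].round(4),"angle",np.degrees(np.arctan(k[0])))
# panel side edges
m=((g>200)).astype(np.uint8)[85:215,400:535];n_,lb,stt,_=cv2.connectedComponentsWithStats(m);i=1+stt[1:,4].argmax()
hull=cv2.convexHull(np.argwhere(lb==i)[:,::-1].astype(np.int32));ap=cv2.approxPolyDP(hull,4,True)[:,0]+[400,85]
for p in ap: print(p,on(*p,0.).round(4))
```

```text
[[ 0.0177 -0.0006]
 [ 0.0032 -0.0002]] angle -0.668965393184507
[528 200] [-0.0465 -0.0627]
[463 199] [-0.0643  0.0157]
[415 188] [-0.0646  0.0649]
[420  88] [0.055 0.064]
[521 120] [ 0.0552 -0.0632]
```

The mark lies within 1° of straight down the slope, so the dial is off. Next is the lid's axis.

Run:
```python
from h import *
s,c=pickle.load(open("w3.pkl","rb"));S,T=pickle.load(open("st3.pkl","rb"));T["image"]=cv2.imread("pics/top0.png")
def fl(im,b,vmin):
    x,y,w,h=b;g=cv2.cvtColor(im[y:y+h,x:x+w],cv2.COLOR_BGR2HSV).astype(int);m=((g[...,1]<50)&(g[...,2]>vmin)).astype(np.uint8)
    cn=max(cv2.findContours(m,0,1)[0],key=cv2.contourArea);e=cv2.fitEllipse(cv2.convexHull(cn));return np.add(e[0],b[:2]),e[1:]
fs,ft=fl(S["image"],(345,260,80,75),130),fl(T["image"],(220,200,70,65),130)
fw=fl(c["image"],(160,205,125,120),190);print(fs,ft,fw)
def pullc(im,b,sat,v):
    x,y,w,h=b;g=cv2.cvtColor(im[y:y+h,x:x+w],cv2.COLOR_BGR2HSV).astype(int);m=((g[...,1]>sat)&(g[...,2]>v)).astype(np.uint8)
    n,l,st,ce=cv2.connectedComponentsWithStats(m);i=1+st[1:,4].argmax();return ce[i]+[x,y],st[i]
for v in (170,200):
    try: print("pullS",pullc(S["image"],(365,280,25,25),70,v),"pullT",pullc(T["image"],(238,215,20,22),60,v),"W",pullc(c["image"],(183,250,40,35),60,v))
    except Exception as e: print(e)
F,e=tri([ray(S,*fs[0]),ray(T,*ft[0]),wray(s,c,*fw[0])]);print("flange",F.round(4),np.round(e,4)); F2,e=tri([ray(S,*fs[0]),ray(T,*ft[0])]);print(F2.round(4),np.round(e,4))
P,e=tri([ray(S,378.75,290.5),ray(T,247,225.5),wray(s,c,198,267)]);print("pull",P.round(4),np.round(e,4))
for f in(F,F2):
    a=P-f;print(np.linalg.norm(a),"tilt",np.degrees(np.arccos(a[2]/np.linalg.norm(a))),"yaw",np.degrees(np.arctan2(a[1],a[0])))
x,y=160,195
cv2.imwrite("pics/w3c.png",np.hstack([cv2.resize(c["image"][190:340,140:360],(440,300),interpolation=cv2.INTER_CUBIC),cv2.resize(T["image"][195:275,210:306],(360,300),interpolation=cv2.INTER_CUBIC)]))
```

```text
(array([379.55319214, 294.60316467]), ((51.48381042480469, 52.059844970703125), 131.5229949951172)) (array([251.83424568, 233.25524139]), ((34.84720230102539, 44.82448959350586), 53.220130920410156)) (array([221.58701706, 267.73612595]), ((98.31246185302734, 115.32811737060547), 6.415081024169922))
pullS (array([378.12222222, 292.21111111]), array([ 8,  7, 11, 11, 90], dtype=int32)) pullT (array([246.09259259, 225.55555556]), array([ 4,  7,  9,  8, 54], dtype=int32)) W (array([196.88589212, 267.07053942]), array([  3,   3,  32,  29, 482], dtype=int32))
pullS (array([377.30769231, 293.92307692]), array([ 8,  8, 10, 10, 26], dtype=int32)) pullT (array([247.8, 227. ]), array([ 8, 10,  4,  5,  5], dtype=int32)) W (array([196.18485523, 266.54565702]), array([  3,   3,  21,  28, 449], dtype=int32))
flange [0.5247 0.256  0.0673] [0.002  0.0023 0.0023]
[0.5256 0.2575 0.0701] [0.0014 0.0014]
pull [0.5402 0.2647 0.1065] [0.0031 0.0023 0.0014]
0.04299554181356717 tilt 24.393385981929345 yaw 29.353766849991526
0.03989086950811216 tilt 24.12147357523457 yaw 25.990715933584447
```

View pics/w3c.png

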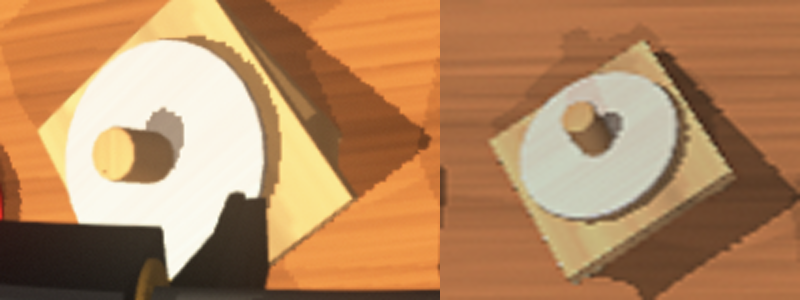

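move_arm --targets "-0.11 0.55 -0.4 0.96;-0.11 0.55 -0.5 0.96;-0.11 0.55 -0.5 0.96;-0.11 0.55 -0.5 0.96;-0.11 0.55 -0.5 0.96;-0.11 0.55 -0.5 0.96;-0.11 0.55 -0.5 0.96;-0.11 0.55 -0.5 0.94;0 0 0 0;0 0 0 0" --gripper 62

```text
time_s: 11.27
tcp_pos: [0.5386, 0.264, 0.1523]
ee_rot: [[0.859, 0.513, -0.002], [0.513, -0.859, -0.002], [-0.002, 0.001, -1.0]]
wrist_force: [-0.4, -0.2, 0.5]
gripper_width: 0.712
gripper_force: 0.0
```

```bash
python3 st.py
python3 - <<'E'
from h import *
s=sense();c=capture("wrist");pickle.dump((s,c),open("w4.pkl","wb"))
cv2.imwrite("pics/w4.png",c["image"])
E
```

```text
[-0.161  0.103 -0.019] [-0.4 -0.2  0.5] 61.90754128571235 tool x yaw 30.833122972184984 [0.53863641 0.26395462 0.15233254] 11.2667
```

View pics/w4.png

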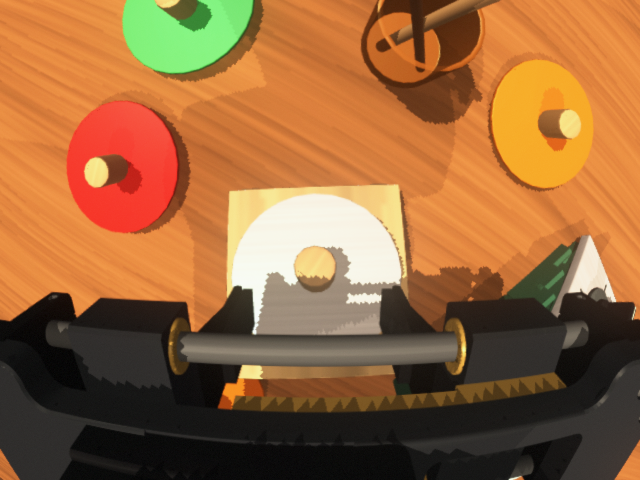

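The wrist view shows the pull's top at (315,263), centred between the fingers, with the board square to the tool. That was my tenth and last picture, so I go by numbers from here.

Run:
```python
from h import *
s,c=pickle.load(open("w4.pkl","rb"));s3,c3=pickle.load(open("w3.pkl","rb"));R=s["ee_rot"]
S,T=pickle.load(open("st3.pkl","rb"))
p,e=tri([wray(s,c,315,263),wray(s3,c3,196.5,266.8),ray(S,378.7,290.5),ray(T,246.7,225.5)]);print(p.round(4),np.round(e,4))
p,e=tri([wray(s,c,315,263),wray(s3,c3,196.5,266.8)]);print(p.round(4),np.round(e,4))
for z in(.105,.1085):q=wonz(s,c,315,263,z);print(q,(R.T@(q-s["tcp_pos"])).round(4))
```

```text
[0.5411 0.2657 0.1066] [0.002  0.0012 0.0032 0.0016]
[0.5408 0.2659 0.1028] [0.001 0.001]
[0.54249158 0.26633569 0.105     ] [ 0.0046 -0.0001  0.0473]
[0.54356539 0.2669609  0.1085    ] [ 0.0059 -0.0001  0.0438]
```

move_arm --targets "0 0 -0.4 0;0 0 -0.5 0;0 0 -0.5 0;0 0 -0.5 0;0 0 -0.4 0;0 0 -0.3 0;0 0 -0.2 0;0 0 -0.1 0;0 0 0 0;0 0 0 0"

```text
time_s: 12.15
tcp_pos: [0.539, 0.2649, 0.0812]
ee_rot: [[0.858, 0.514, 0.001], [0.514, -0.858, 0.0], [0.001, 0.0, -1.0]]
wrist_force: [0.3, -0.1, 0.3]
gripper_width: 0.709
gripper_force: 0.0
```

```bash
python3 st.py
```

```text
[-0.125  0.102 -0.025] [ 0.3 -0.1  0.3] 61.678888241209215 tool x yaw 30.935518481933983 [0.53896078 0.26493282 0.08121465] 12.15
```

move_arm --targets "0 0 0 0;0 0 0 0;0 0 0 0;0 0 0 0;0 0 0 0;0 0 0 0;0 0 0 0" --gripper 15

```text
time_s: 12.73
tcp_pos: [0.5386, 0.2649, 0.0809]
ee_rot: [[0.858, 0.514, 0.0], [0.514, -0.858, 0.0], [0.0, -0.0, -1.0]]
wrist_force: [-0.5, 0.4, 0.7]
gripper_width: 0.293
gripper_force: 29.9
```

```bash
python3 st.py
```

```text
[-0.088  0.188  0.097] [-0.5  0.4  0.7] 25.534018631606077 tool x yaw 30.940361487972517 [0.53864993 0.26485563 0.0809012 ] 12.7333
```

move_arm --targets "0 0 0.2 0;0 0 0.3 0;0 0 0.5 0;0 0 0.7 0;0 0 0.9 0;0 0 0.9 0;0 0 0.9 0;0 0 0.9 0;0 0 0.7 0;0 0 0 0"

```text
time_s: 13.57
tcp_pos: [0.5405, 0.2658, 0.2359]
ee_rot: [[0.857, 0.514, 0.008], [0.514, -0.857, 0.005], [0.009, -0.0, -1.0]]
wrist_force: [0.6, -0.5, -1.1]
gripper_width: 0.292
gripper_force: 29.9
```

```bash
python3 st.py
python3 - <<'E'
from h import *
s=sense();c=capture("wrist");S=capture("scene")
def fl(im,b,v):
    x,y,w,h=b;g=cv2.cvtColor(im[y:y+h,x:x+w],cv2.COLOR_BGR2HSV).astype(int);m=((g[...,1]<45)&(g[...,2]>v)).astype(np.uint8)
    cn=max(cv2.findContours(m,0,1)[0],key=cv2.contourArea);e=cv2.fitEllipse(cv2.convexHull(cn));return np.add(e[0],b[:2]),e[1:],cv2.boundingRect(cn),cv2.contourArea(cn)
print(fl(c["image"],(150,100,330,230),150));print(fl(S["image"],(320,160,140,150),130))
print("expected centre px (lid pull)",proj(S,s["tcp_pos"]+[0,0,.019]))
g=cv2.cvtColor(S["image"],cv2.COLOR_BGR2HSV);print("rest px where lid was",g[300,385],g[310,370])
E
```

```text
[-0.092 -0.034 -0.   ] [ 0.6 -0.5 -1.1] 25.386574739929003 tool x yaw 30.96329504759744 [0.54047963 0.26578535 0.23589259] 13.5667
(array([318.95884705, 270.57611084]), ((106.8307113647461, 190.67593383789062), 90.82443237304688), (67, 115, 202, 83), 10912.0)
(array([380.7434082 , 266.58207703]), ((25.63105010986328, 50.77997589111328), 113.16139221191406), (38, 92, 50, 30), 730.5)
expected centre px (lid pull) (np.float64(385.1229423559158), np.float64(247.86653236568338))
rest px where lid was [ 18 131 195] [ 16 134 194]
```

move_arm --targets "-0.1 -0.4 0 0;-0.2 -0.7 0 0;-0.28 -0.95 0 0;-0.28 -0.95 0 0;-0.28 -0.95 0 0;-0.28 -0.95 0 0;-0.28 -0.95 0 0;-0.28 -0.95 0 0;-0.28 -0.95 0 0;-0.28 -0.95 0 0"

```text
time_s: 14.5
tcp_pos: [0.473, 0.0453, 0.229]
ee_rot: [[0.858, 0.514, -0.004], [0.514, -0.858, -0.001], [-0.004, -0.001, -1.0]]
wrist_force: [0.0, -0.3, -2.3]
gripper_width: 0.294
gripper_force: 29.9
```

move_arm --targets "-0.28 -0.95 0 0;-0.28 -0.95 0 0;-0.28 -0.95 0 0;-0.28 -0.95 0 0;-0.28 -0.95 0 0;-0.28 -0.95 0 0;-0.25 -0.7 0 0;-0.1 -0.4 0 0;0 0 0 0"

```text
time_s: 15.25
tcp_pos: [0.4225, -0.1243, 0.2295]
ee_rot: [[0.859, 0.511, -0.003], [0.511, -0.859, -0.0], [-0.003, -0.002, -1.0]]
wrist_force: [0.1, -1.2, -3.2]
gripper_width: 0.293
gripper_force: 29.9
```

```bash
python3 st.py
python3 - <<'E'
from h import *
T=capture("top");T["image"]=cv2.imread("pics/top0.png");print("bowl",onz(T,453,245,.03),"bowl edge",onz(T,431,245,.05),"pot corner",onz(T,308,263,.06),onz(T,362,280,.06),onz(T,375,225,.06))
E
```

```text
[-0.023  0.023  0.   ] [ 0.1 -1.2 -3.2] 25.463136132418594 tool x yaw 30.7631729993641 [ 0.42252535 -0.12429807  0.22954272] 15.25
bowl [ 0.49049279 -0.28413992  0.03      ] bowl edge [ 0.4895394  -0.22066205  0.05      ] pot corner [0.44583279 0.1086633  0.06      ] [ 0.39870195 -0.0333598   0.06      ] [ 0.54461257 -0.07161148  0.06      ]
```

move_arm --targets "0 0 -0.5 0;0 0 -0.9 0;0 0 -0.9 0;0 0 -0.9 0;0 0 -0.9 0;0 0 -0.9 0;0 0 -0.9 0;0 0 -0.7 0;0 0 -0.4 0;0 0 0 0"

```text
time_s: 16.13
tcp_pos: [0.4227, -0.122, 0.0533]
ee_rot: [[0.857, 0.515, -0.006], [0.515, -0.857, -0.0], [-0.005, -0.003, -1.0]]
wrist_force: [-0.0, 0.4, -2.3]
gripper_width: 0.288
gripper_force: 29.9
```

move_arm --targets "0 0 -0.1 0;0 0 -0.1 0;0 0 -0.1 0;0 0 0 0"

```text
time_s: 16.47
tcp_pos: [0.4246, -0.1226, 0.0485]
ee_rot: [[0.858, 0.514, 0.001], [0.514, -0.858, 0.0], [0.001, 0.0, -1.0]]
wrist_force: [0.7, 1.2, -2.1]
gripper_width: 0.291
gripper_force: 29.9
```

```bash
python3 st.py
```

```text
[-0.112  0.083  0.001] [ 0.7  1.2 -2.1] 25.323047179999648 tool x yaw 30.94111211358217 [ 0.42455085 -0.12257153  0.04848351] 16.4667
```

move_arm --targets "0 0 -0.08 0;0 0 -0.08 0;0 0 0 0"

```text
time_s: 16.72
tcp_pos: [0.4242, -0.1228, 0.0442]
ee_rot: [[0.858, 0.514, -0.0], [0.514, -0.858, 0.0], [-0.0, -0.0, -1.0]]
wrist_force: [0.3, -0.1, -2.4]
gripper_width: 0.29
gripper_force: 29.9
```

move_arm --targets "-0.13 -0.08 -0.07 0;-0.13 -0.08 -0.08 0;-0.13 -0.08 -0.08 0;-0.13 -0.08 -0.08 0;0 0 0 0"

```text
time_s: 17.13
tcp_pos: [0.4114, -0.1311, 0.0367]
ee_rot: [[0.858, 0.514, 0.001], [0.514, -0.858, -0.0], [0.001, 0.001, -1.0]]
wrist_force: [1.0, 0.6, 1.4]
gripper_width: 0.289
gripper_force: 30.0
```

```bash
python3 st.py
```

```text
[-0.068 -0.593  0.006] [1.  0.6 1.4] 25.10401070096729 tool x yaw 30.91212793571672 [ 0.41144661 -0.13109744  0.03667124] 17.1333
```

Contact has begun with light forces, and the lid is rolling towards flat.

move_arm --targets "-0.12 -0.07 -0.1 0;-0.12 -0.07 -0.11 0;-0.1 -0.06 -0.1 0;0 0 0 0"

```text
time_s: 17.47
tcp_pos: [0.4018, -0.136, 0.0282]
ee_rot: [[0.858, 0.513, -0.002], [0.513, -0.858, 0.0], [-0.001, -0.001, -1.0]]
wrist_force: [0.8, 0.8, 1.4]
gripper_width: 0.291
gripper_force: 30.0
```

```bash
python3 st.py
```

```text
[ 0.062 -0.453 -0.013] [0.8 0.8 1.4] 25.3072665901553 tool x yaw 30.894221343802457 [ 0.40182034 -0.13600548  0.02819561] 17.4667
```

move_arm --targets "-0.06 -0.03 -0.08 0;-0.05 -0.03 -0.06 0;0 0 0 0"

```text
time_s: 17.72
tcp_pos: [0.3993, -0.1374, 0.0249]
ee_rot: [[0.858, 0.514, -0.001], [0.514, -0.858, -0.0], [-0.001, -0.001, -1.0]]
wrist_force: [1.3, -1.1, 1.9]
gripper_width: 0.291
gripper_force: 30.0
```

```bash
python3 st.py
```

```text
[-0.103 -0.225 -0.01 ] [ 1.3 -1.1  1.9] 25.298609614839727 tool x yaw 30.919560593673214 [ 0.39934373 -0.13735183  0.02489004] 17.7167
```

move_arm --targets "-0.04 -0.02 -0.06 0;0 0 -0.05 0;0 0 0 0"

```text
time_s: 17.97
tcp_pos: [0.3983, -0.1379, 0.0232]
ee_rot: [[0.857, 0.515, -0.002], [0.515, -0.857, -0.001], [-0.002, -0.001, -1.0]]
wrist_force: [-2.2, 0.4, 12.9]
gripper_width: 0.287
gripper_force: 30.0
```

```bash
python3 st.py
```

```text
[-0.069  0.76   0.02 ] [-2.2  0.4 12.9] 24.983855726740064 tool x yaw 30.969745015650005 [ 0.39831308 -0.13793532  0.02321853] 17.9667
```

move_arm --targets "0 0 -0.05 0;0 0 0 0"

```text
time_s: 18.13
tcp_pos: [0.3984, -0.1379, 0.023]
ee_rot: [[0.857, 0.515, -0.002], [0.515, -0.857, -0.001], [-0.002, -0.0, -1.0]]
wrist_force: [-5.1, 1.4, 24.4]
gripper_width: 0.286
gripper_force: 30.0
```

```bash
python3 st.py
```

```text
[0.48  1.734 0.008] [-5.1  1.4 24.4] 24.865293069427825 tool x yaw 31.01368536464043 [ 0.39835516 -0.13792435  0.02295546] 18.1333
```

move_arm --targets "0 0 0.12 0;0 0 0 0;0 0 0 0;0 0 0 0;0 0 0 0" --gripper 52

```text
time_s: 18.55
tcp_pos: [0.3985, -0.1377, 0.0238]
ee_rot: [[0.858, 0.514, -0.002], [0.514, -0.858, -0.0], [-0.001, -0.001, -1.0]]
wrist_force: [1.3, -0.4, 0.0]
gripper_width: 0.557
gripper_force: 0.0
```

move_arm --targets "0 0 0 -1;0 0 0 -1;0 0 0 -1;0 0 0 -1;0 0 0 -1;0 0 0 -1;0 0 0 -1;0 0 0 -1;0 0 0 -1;0 0 0 -1"

```text
time_s: 19.38
tcp_pos: [0.3987, -0.1377, 0.0239]
ee_rot: [[0.944, -0.331, -0.001], [-0.331, -0.944, 0.0], [-0.001, 0.0, -1.0]]
wrist_force: [-0.1, -1.0, -0.1]
gripper_width: 0.598
gripper_force: 0.0
```

move_arm --targets "0 0 0 -1;0 0 0 -1;0 0 0 -1;0 0 0 -1;0 0 0 -1;0 0 0 -1;0 0 0 -1;0 0 0 -1;0 0 0 0;0 0 0 0"

```text
time_s: 20.22
tcp_pos: [0.3989, -0.1377, 0.024]
ee_rot: [[0.516, -0.857, -0.001], [-0.857, -0.516, -0.0], [-0.0, 0.001, -1.0]]
wrist_force: [-0.4, -0.3, -0.4]
gripper_width: 0.598
gripper_force: 0.0
```

move_arm --targets "0 0 0 0;0 0 0 0;0 0 0 0;0 0 0 0;0 0 0 0;0 0 0 0;0 0 0 0" --gripper 15

```text
time_s: 20.8
tcp_pos: [0.3984, -0.1378, 0.0242]
ee_rot: [[0.514, -0.858, -0.001], [-0.858, -0.514, -0.0], [-0.001, 0.001, -1.0]]
wrist_force: [-1.4, -1.3, 1.6]
gripper_width: 0.285
gripper_force: 30.0
```

```bash
python3 st.py
```

```text
[-0.269  0.641  0.042] [-1.4 -1.3  1.6] 24.78612601786379 tool x yaw -59.06207256950405 [ 0.39841555 -0.13784981  0.02422678] 20.8
```

Run:
```python
from h import *
s,c=pickle.load(open("w3.pkl","rb"))
x,y,w,h=375,215,150,120
g=cv2.cvtColor(c["image"],cv2.COLOR_BGR2HSV)[y:y+h,x:x+w].astype(int)
for th in(140,170,200,225):
  for sat in (40,60):
    ys,xs=np.nonzero((g[...,1]<sat)&(g[...,2]>th))
    P=np.array([wonz(s,c,u+x,v+y,.115)[:2] for u,v in zip(xs,ys)])
    k=abs(np.hypot(*(P-[.489,.023]).T)-.0525)<.007
    a=np.degrees(np.arctan2(*(P[k]-[.489,.023]).T[::-1]));print(th,sat,circ(P,tol=.003,q0=[.489,.023,.0525]),np.histogram(a,8,(-180,180))[0])
# scene with subpixel: outer/inner contour from pre-stored image
S,T=pickle.load(open("st3.pkl","rb"))
```

```text
140 40 (array([0.501 , 0.0712]), np.float64(0.0054), np.int64(64)) [ 0  0  0  0  1 83  0  0]
140 60 (array([0.489 , 0.0222]), np.float64(0.052), np.int64(628)) [  0  13  76 141 186 230  13   0]
170 40 (array([0.4938, 0.0302]), np.float64(0.0434), np.int64(78)) [ 0  0  0  0  1 77  0  0]
170 60 (array([0.4891, 0.0222]), np.float64(0.0519), np.int64(527)) [  0  13  71 125 147 160  11   0]
200 40 (array([0.5006, 0.071 ]), np.float64(0.0049), np.int64(59)) [ 0  0  0  0  0 70  0  0]
200 60 (array([0.4888, 0.0222]), np.float64(0.0519), np.int64(328)) [  0   6  55  69  82 111   5   0]
225 40 (array([0.5005, 0.0702]), np.float64(0.0052), np.int64(47)) [ 0  0  0  0  0 55  0  0]
225 60 (array([0.5005, 0.0702]), np.float64(0.0052), np.int64(47)) [ 0  0  0  0  0 55  0  0]
```

move_arm --targets "0 0 0.2 0;0 0 0.5 0;0 0 0.8 0;0 0 0.9 0;0 0 0.9 0;0 0 0.9 0;0 0 0.9 0;0 0 0.7 0;0 0 0 0"

```text
time_s: 21.55
tcp_pos: [0.4017, -0.1378, 0.173]
ee_rot: [[0.515, -0.857, 0.009], [-0.857, -0.515, -0.0], [0.005, -0.008, -1.0]]
wrist_force: [0.3, -0.4, -1.5]
gripper_width: 0.291
gripper_force: 30.0
```

```bash
python3 st.py;  python3 - <<'E'
from h import *
s=sense();c=capture("wrist");pickle.dump((s,c),open("w5.pkl","wb"));R=s["ee_rot"];H=np.array(c["hand_eye"])
def wp(P):
    q=H[:3,:3].T@(R.T@(np.array(P)-s["tcp_pos"])-H[:3,3]);t=np.arctan2(np.hypot(q[0],q[1]),-q[2]);r=np.hypot(q[0],q[1]);return c["cx"]+c["fx"]*t*q[0]/r,c["cy"]-c["fy"]*t*q[1]/r
for a in range(0,360,45): print(a,np.round(wp([.489+.0525*np.cos(np.radians(a)),.023+.0525*np.sin(np.radians(a)),.115])))
E
```

```text
[ 0.027 -0.036 -0.005] [ 0.3 -0.4 -1.5] 25.33441146318905 tool x yaw -59.02424374426244 [ 0.4017189  -0.13779212  0.1729893 ] 21.55
0 [ 70. 339.]
45 [ 77. 377.]
90 [108. 410.]
135 [148. 421.]
180 [176. 405.]
225 [174. 366.]
270 [138. 327.]
315 [ 93. 317.]
```

The rim centre is consistent across three views at (0.489, 0.0221). I'll carry the lid over the pot.

move_arm --targets "0.2 0.3 0 0;0.4 0.7 0 0;0.5 0.9 0 0;0.5 0.9 0 0;0.5 0.9 0 0;0.5 0.9 0 0;0.5 0.9 0 0;0.3 0.6 0 0;0.2 0.3 0 0;0 0 0 0"

```text
time_s: 22.43
tcp_pos: [0.4894, 0.0237, 0.1675]
ee_rot: [[0.516, -0.857, -0.003], [-0.857, -0.516, -0.001], [-0.001, 0.003, -1.0]]
wrist_force: [0.7, -0.3, -2.6]
gripper_width: 0.292
gripper_force: 30.0
```

move_arm --targets "0 0 -0.2 0;0 0 -0.2 0;0 0 -0.2 0;0 0 0 0;0 0 0 0"

```text
time_s: 22.85
tcp_pos: [0.4885, 0.0215, 0.1538]
ee_rot: [[0.513, -0.858, -0.001], [-0.858, -0.513, -0.0], [-0.0, 0.001, -1.0]]
wrist_force: [-1.2, 0.1, -2.1]
gripper_width: 0.291
gripper_force: 30.0
```

```bash
python3 st.py
```

```text
[-0.017  0.08  -0.013] [-1.2  0.1 -2.1] 25.303567577857496 tool x yaw -59.12946143147287 [0.48847998 0.02147137 0.15381301] 22.85
```

move_arm --targets "0.02 0.02 -0.2 0;0 0 -0.2 0;0 0 -0.1 0;0 0 0 0;0 0 0 0"

```text
time_s: 23.27
tcp_pos: [0.4895, 0.0227, 0.1416]
ee_rot: [[0.514, -0.858, -0.0], [-0.858, -0.514, -0.0], [-0.0, 0.0, -1.0]]
wrist_force: [-0.1, -1.3, -2.7]
gripper_width: 0.292
gripper_force: 30.0
```

move_arm --targets "0 0 -0.06 0;0 0 -0.06 0;0 0 0 0;0 0 0 0"

```text
time_s: 23.6
tcp_pos: [0.4896, 0.0228, 0.1388]
ee_rot: [[0.514, -0.858, -0.0], [-0.858, -0.514, -0.0], [-0.0, 0.0, -1.0]]
wrist_force: [0.1, 0.7, -1.2]
gripper_width: 0.288
gripper_force: 30.0
```

```bash
python3 st.py
```

```text
[ 0.009  0.152 -0.032] [ 0.1  0.7 -1.2] 25.093070259622717 tool x yaw -59.0618747184089 [0.48958815 0.02278434 0.13878082] 23.6
```

move_arm --targets "0 0 -0.05 0;0 0 0 0;0 0 0 0"

```text
time_s: 23.85
tcp_pos: [0.4895, 0.0227, 0.1375]
ee_rot: [[0.514, -0.858, -0.0], [-0.858, -0.514, -0.0], [-0.0, 0.0, -1.0]]
wrist_force: [0.3, -0.9, -2.2]
gripper_width: 0.289
gripper_force: 30.0
```

```bash
python3 st.py
```

```text
[ 0.008  0.192 -0.022] [ 0.3 -0.9 -2.2] 25.184535196074414 tool x yaw -59.068544955691614 [0.48954812 0.02273787 0.13749284] 23.85
```

move_arm --targets "0 0 -0.05 0;0 0 0 0;0 0 0 0"

```text
time_s: 24.1
tcp_pos: [0.4896, 0.0227, 0.1362]
ee_rot: [[0.514, -0.858, -0.0], [-0.858, -0.514, -0.0], [-0.0, 0.0, -1.0]]
wrist_force: [-0.0, 0.1, -1.5]
gripper_width: 0.292
gripper_force: 30.0
```

```bash
python3 st.py
```

```text
[-0.034  0.175  0.029] [-0.   0.1 -1.5] 25.426018590432374 tool x yaw -59.064878254544375 [0.48956459 0.022749   0.1362265 ] 24.1
```

move_arm --targets "0 0 -0.05 0;0 0 -0.05 0;0 0 0 0;0 0 0 0"

```text
time_s: 24.43
tcp_pos: [0.4895, 0.0227, 0.1337]
ee_rot: [[0.514, -0.858, -0.0], [-0.858, -0.514, -0.0], [-0.0, 0.0, -1.0]]
wrist_force: [0.4, -0.3, -0.9]
gripper_width: 0.29
gripper_force: 30.0
```

```bash
python3 st.py
```

```text
[-0.013  0.107 -0.002] [ 0.4 -0.3 -0.9] 25.22130606943263 tool x yaw -59.06899253200311 [0.48952121 0.02271137 0.13366273] 24.4333
```

move_arm --targets "0 0 -0.05 0;0 0 -0.05 0;0 0 0 0;0 0 0 0"

```text
time_s: 24.77
tcp_pos: [0.4895, 0.0227, 0.1312]
ee_rot: [[0.514, -0.858, -0.0], [-0.858, -0.514, -0.0], [-0.0, 0.0, -1.0]]
wrist_force: [-0.1, -0.8, -2.7]
gripper_width: 0.292
gripper_force: 30.0
```

```bash
python3 st.py
```

```text
[0.023 0.125 0.011] [-0.1 -0.8 -2.7] 25.434571351987177 tool x yaw -59.066248098899806 [0.48954719 0.02274889 0.13118286] 24.7667
```

The boss is inside the rim. I'll go down the last 2 mm in fine steps.

move_arm --targets "0 0 -0.05 0;0 0 0 0;0 0 0 0"

```text
time_s: 25.02
tcp_pos: [0.4895, 0.0227, 0.13]
ee_rot: [[0.514, -0.858, -0.0], [-0.858, -0.514, -0.0], [-0.0, 0.0, -1.0]]
wrist_force: [0.0, 0.1, -2.1]
gripper_width: 0.291
gripper_force: 30.0
```

```bash
python3 st.py
```

```text
[0.02  0.19  0.007] [ 0.   0.1 -2.1] 25.27689103739064 tool x yaw -59.0713507631081 [0.4895391  0.02273843 0.12997065] 25.0167
```

move_arm --targets "0 0 -0.04 0;0 0 0 0;0 0 0 0"

```text
time_s: 25.27
tcp_pos: [0.4898, 0.0228, 0.1293]
ee_rot: [[0.514, -0.858, 0.0], [-0.858, -0.514, -0.0], [0.0, -0.0, -1.0]]
wrist_force: [0.6, 0.6, -0.6]
gripper_width: 0.287
gripper_force: 30.0
```

```bash
python3 st.py
```

```text
[-0.029  0.252  0.07 ] [ 0.6  0.6 -0.6] 24.938528162379797 tool x yaw -59.05938885140966 [0.48981461 0.022784   0.12927993] 25.2667
```

move_arm --targets "0 0 -0.03 0;0 0 0 0;0 0 0 0"

```text
time_s: 25.52
tcp_pos: [0.4899, 0.0228, 0.1292]
ee_rot: [[0.514, -0.858, 0.001], [-0.858, -0.514, -0.0], [0.0, -0.001, -1.0]]
wrist_force: [-2.7, 1.0, 4.9]
gripper_width: 0.291
gripper_force: 30.0
```

```bash
python3 st.py
```

```text
[ 0.156  0.944 -0.03 ] [-2.7  1.   4.9] 25.283100273911412 tool x yaw -59.04518824502854 [0.48985323 0.02279723 0.12922667] 25.5167
```

The lid is seated at the expected height with light contact. I'll release, lift clear and check.

move_arm --targets "0 0 0.02 0;0 0 0 0;0 0 0 0;0 0 0 0;0 0 0 0;0 0 0 0;0 0 0.3 0;0 0 0.6 0;0 0 0.9 0;0 0 0.9 0" --gripper 60

```text
time_s: 26.35
tcp_pos: [0.4893, 0.0226, 0.1972]
ee_rot: [[0.514, -0.858, -0.001], [-0.858, -0.514, -0.001], [-0.0, 0.001, -1.0]]
wrist_force: [0.9, -0.3, -0.4]
gripper_width: 0.69
gripper_force: 0.0
```

move_arm --targets "0 -0.5 0.9 0;0 -0.9 0.9 0;0 -0.9 0.6 0;0 -0.9 0.3 0;0 -0.9 0 0;0 -0.9 0 0;0 -0.9 0 0;0 -0.9 0 0;0 -0.5 0 0;0 0 0 0"

```text
time_s: 27.18
tcp_pos: [0.4894, -0.1617, 0.2642]
ee_rot: [[0.511, -0.859, 0.0], [-0.859, -0.511, -0.0], [0.0, 0.0, -1.0]]
wrist_force: [0.9, -0.4, 0.6]
gripper_width: 0.69
gripper_force: 0.0
```

```bash
python3 st.py
python3 - <<'E'
from h import *
s=sense();c=capture("wrist");S=capture("scene");T=capture("top")
def pts(im,b,v,sat=50):
    x,y,w,h=b;g=cv2.cvtColor(im[y:y+h,x:x+w],cv2.COLOR_BGR2HSV).astype(int);m=((g[...,1]<sat)&(g[...,2]>v)).astype(np.uint8)
    m=cv2.morphologyEx(m,cv2.MORPH_OPEN,np.ones((3,3)))
    cn=max(cv2.findContours(m,0,1)[0],key=cv2.contourArea);return cv2.convexHull(cn)[:,0]+[x,y],cv2.contourArea(cn)
for n,C,b in(("T",T,(308,212,68,66)),("S",S,(300,180,75,75))):
    try:
        p,a=pts(C["image"],b,120);P=np.array([onz(C,*q,.121)[:2] for q in p]);print(n,a,circ(P,tol=.006),cv2.fitEllipse(p.astype(np.float32)))
    except Exception as e: print(n,e)
for n,f in(("scene",S),("top",T)):
    o=cv2.imread(f"pics/{n}0.png");d=cv2.absdiff(o,f["image"]).max(2)
    for nm,q in(("bowl",dict(scene=(258,155,46,38),top=(430,222,48,46))),("jar",dict(scene=(298,322,40,55),top=(226,148,36,38))),("tin",dict(scene=(188,175,36,35),top=(450,146,40,38)))):
        x,y,w,h=q[n];print(n,nm,"changed frac",(d[y:y+h,x:x+w]>40).mean().round(3))
E
```

```text
[0.024 0.1   0.009] [ 0.9 -0.4  0.6] 60.027509507165085 tool x yaw -59.23694437496683 [ 0.48941488 -0.16166542  0.26417523] 27.1833
T 1830.0 (array([ 0.4587, -0.111 ]), np.float64(0.1199), np.int64(3)) ((356.2026062011719, 232.6190185546875), (45.85867691040039, 101.529052734375), 168.88990783691406)
S 337.5 (array([0.4633, 0.033 ]), np.float64(0.0399), np.int64(5)) ((346.77569580078125, 209.6200408935547), (19.96285057067871, 30.50794792175293), 131.934814453125)
scene bowl changed frac 0.283
scene jar changed frac 0.0
scene tin changed frac 0.0
top bowl changed frac 0.512
top jar changed frac 0.0
top tin changed frac 0.0
```

The arm blocks the view, so I'll move it aside and check again.

move_arm --targets "-0.5 -0.5 0.5 0;-0.9 -0.9 0.5 0;-0.9 -0.9 0.5 0;-0.9 -1 0 0;-0.9 -1 0 0;-0.9 -1 0 0;-0.9 -1 0 0;-0.9 -1 0 0;-0.9 -1 0 0;-0.9 -1 0 0"

```text
time_s: 28.17
tcp_pos: [0.2739, -0.3924, 0.3018]
ee_rot: [[0.516, -0.857, 0.001], [-0.857, -0.516, -0.0], [0.001, -0.0, -1.0]]
wrist_force: [0.8, 0.4, 0.4]
gripper_width: 0.688
gripper_force: 0.0
```

move_arm --targets "-0.9 -1 0 0;-0.9 -1 0 0;-0.9 -1 0 0;-0.5 -1 0 0;-0.2 -0.5 0 0;0 0 0 0;0 0 0 0"

```text
time_s: 28.75
tcp_pos: [0.1901, -0.5044, 0.3009]
ee_rot: [[0.514, -0.858, -0.0], [-0.858, -0.514, 0.001], [-0.001, -0.0, -1.0]]
wrist_force: [-0.5, 0.6, -0.5]
gripper_width: 0.689
gripper_force: 0.0
```

```bash
python3 st.py
python3 - <<'E'
from h import *
S=capture("scene");T=capture("top")
R={}
for n,C,b in(("T",T,(308,212,68,66)),("S",S,(300,180,75,75))):
    x,y,w,h=b;I=C["image"];g=cv2.cvtColor(I[y:y+h,x:x+w],cv2.COLOR_BGR2HSV).astype(int)
    m=((g[...,1]<60)&(g[...,2]>130)).astype(np.uint8);Q=cv2.distanceTransform
    m=cv2.morphologyEx(m,cv2.MORPH_OPEN,np.ones((5,5)))
    cn=max(cv2.findContours(m,0,1)[0],key=cv2.contourArea);p=cv2.convexHull(cn)[:,0]+[x,y]
    e=cv2.fitEllipse(p.astype(np.float32));P=np.array([onz(C,*q,.121)[:2] for q in p]);print(n,cv2.contourArea(cn),circ(P,tol=.006),len(P),e)
    R[n]=e[0]
p,e=tri([ray(S,*R["S"]),ray(T,*R["T"])]);print("flange centre",p.round(4),np.round(e,4))
for n,f in(("scene",S),("top",T)):
    o=cv2.imread(f"pics/{n}0.png");d=cv2.absdiff(o,f["image"]).max(2)
    for nm,q in(("bowl",dict(scene=(258,155,46,38),top=(430,222,48,46))),("jar",dict(scene=(298,322,40,55),top=(226,148,36,38))),("tin",dict(scene=(188,175,36,35),top=(450,146,40,38)))):
        x,y,w,h=q[n];print(n,nm,"changed frac",(d[y:y+h,x:x+w]>40).mean().round(3))
E
```

```text
[0.059 0.104 0.018] [-0.5  0.6 -0.5] 59.90549467258252 tool x yaw -59.07236687266152 [ 0.1900925  -0.50435078  0.30091435] 28.75
T 1661.5 (array([0.4899, 0.0226]), np.float64(0.0596), np.int64(27)) 27 ((340.8480224609375, 243.74403381347656), (46.289127349853516, 47.12017822265625), 96.46232604980469)
S 975.0 (array([0.4909, 0.0268]), np.float64(0.059), np.int64(26)) 26 ((336.1213684082031, 213.05384826660156), (33.786346435546875, 46.36322784423828), 92.2976303100586)
flange centre [0.4894 0.0231 0.1153] [0.0011 0.0011]
scene bowl changed frac 0.0
scene jar changed frac 0.0
scene tin changed frac 0.0
top bowl changed frac 0.0
top jar changed frac 0.0
top tin changed frac 0.0
```

The lid's flange fits a 60 mm circle at its seated height in both views, centred on the rim. The bowl, jar and tin have not moved.

```bash
python3 -c "
from station import *
print(finish_job())"
```

```text
the job is handed in; nothing more can be done
None
```

The glue pot is shut down and handed in: the heat dial is at its anticlockwise stop, the lid sits level and fully home on the pot, and the bowl, brush jar and wax tin are unmoved; on the way I set the lid flat on the bench once to level it.

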